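# Lay the spice jars down in their cradles

## Robot

A 7-joint arm with a two-finger parallel gripper is mounted at the origin on a cart in front of the work surface, level with it; the furniture and walls round the work are solid. World frame = base frame: x ahead of the robot, y to its left, z up, the work surface at z = 0. Lengths are in m, angles in rad, forces in N, time in s.
With the tool pointing down it reaches from about 0.425 to 0.925 m from the base axis. Payload 6.8 kg.
Tool frame: the origin (TCP) lies at the very end of the fingers, on their centre line; the grasp point (between the pads) lies 19 mm behind it (bot.grasp_offset is the distance from the TCP to the grasp point, in m); z points along the fingers, y is the direction in which the jaws open and shut (so a half turn about z gives the same grasp; the last joint's range is limited). The gripper opens to 85 mm and grips with 20 to 120 N. Pads are 22 mm wide; open, the fingers measure 114 mm over their backs; the gripper's body (76 mm by 85 mm) begins 54 mm behind the grasp point. The pads swing forward as they close: fully open they stand 13 mm farther back than shut.
Start: joints at [-1.452, 0.477, 0.022, 1.555, -0.011, 1.109, -0.083], TCP at [0.152, 0.658, 0.231] pointing down, gripper open.
Joint ranges: [-2.96, 2.96], [-0.34, 2.1], [-1.41, 1.46], [0.24, 2.44], [-1.37, 4.51], [0.17, 1.92], [-2.96, 2.96]. Speed limits (rad/s): [2.39, 2.39, 3.14, 3.14, 3.14, 3.14, 3.14].

## Interface

Orientations are given as a unit quaternion [w, x, y, z].
In Python, from station import monitor, cams, bot, finder gives the robot as it stands.
- The arm moves only by the tool jog_arm, never from a script. Its argument "plan" is a list of rows, each an object of numbers: "x", "y", "z": the shift along the tool's x, y, z as a fraction of full scale; "wx", "wy", "wz": the turn, a rotation vector about the tool's x, y, z as a fraction of full scale. A call has 1 to 12 rows; each row is the pose to reach, as a shift and turn from the pose measured when the call began, along the tool's axes at that moment, turning the shorter way round; what a row does not reach only later rows make up. Full scale, the value 1, is 20 cm for a shift and 180 degrees for a turn. A row lasts 1/12 s, in which the tool goes at most 41.7 mm and 7.16 degrees, less where a joint would pass 70% of its speed; a pose out of reach is approached as far as the arm can. A call with a number of a shift or a turn outside -1 to 1 is refused whole. A call with a gripper value outside its range is refused whole. "hand" is the opening, from -1 (shut) to 1 (fully open), set as the call begins (left out, the last holds). The fingers move at their own pace and stop on an object; "grip_force" is the grip in N (left out, the last holds). Time passes only in rows, so rows that repeat a pose let the fingers close. It gives the time, the measured TCP pose, the force and the opening at its end, in the units of the state.
- monitor.get_obs(): the state, without advancing time (a new reading comes with each control period).
- cams.read_camera(name): name is "side" or "top"; returns the picture (400x640x3 uint8, red, green, blue); there is no depth.
- cams.get_calibration(name): a dict with "fx", "fy", "cx", "cy" (pixels), "extrinsics" (4x4, takes a point from world to camera coordinates). Camera axes: x right, y down, z forward; pixel columns grow to the right and rows downward; lengths in m; the calibration is good to about 2 mm. A picture is of the moment at which its call begins. get_calibration takes no time and is no camera call.
- bot.hand_in(): hands the job in, once; it reports no verdict.
Trained networks look in the newest picture that a camera, given by its name, has taken for a name from the list of things; names that differ only in an ending like _2 or _b are one class to them, and where a whole thing is asked for, a point or a joint stands for the part that bears it (a point fixed in the world has none). Each returns a list of dicts, best first, with "confidence" (0 to 1); they miss things now and then, are a little off and sometimes report something else, mostly with a low value. They report only what shows in the picture. A call takes as long as a camera call. They do not tell look-alikes from the thing itself.
- finder.find_in(camera, target): "bbox" ([left, top, width, height] in pixels, round what is visible of it).
- finder.place_of(camera, target): "location" ([column, row] in pixels: a listed point, or the origin of a listed thing).
The state is a dict: "t": time; "q": joint angles; "joint_vel": joint speeds; "joint_torque": joint torques, N m; "eef_pos": TCP position; "tool_rot": TCP orientation; "contact_force": force on the tool from outside, world axes, zero at the start; "torque": the same for the moment, N m; "gripper_width": opening from 0.0 (shut) to 1.0 (fully open).
Only numpy, scipy, OpenCV 4.12 (cv2) and the standard library are available. Lean on these libraries where they do the work, as an engineer would, in place of code of your own. Each camera call takes 0.05 s, during which the arm holds its last target. There are 200 camera calls.

## Task

Two spice jars stand among the things on the worktop; lay each on its side in a free trough of the three-trough wooden jar cradle, cap first and pushed fully in until the cap meets the end stop. Do not lift the jars: slide each one upright along the worktop to the mouth of a trough, tip it over into the trough and push it home. Leave the jar that already lies there and all the other things where they are.

Things in the scene. Friction and masses are not known exactly. Their poses are not given: they have to be found in the camera images.
- jar_1: upright spice jar, a plain cylinder 41 mm across and 105 mm tall with a screw cap of the same width, about 0.1 kg; origin at the centre of its underside, z from base to cap
- jar_2: upright spice jar, a plain cylinder 41 mm across and 105 mm tall with a screw cap of the same width, about 0.1 kg; origin at the centre of its underside, z from base to cap (same kind as jar_1)
- jar_1_cap (a point): centre of the top of jar_1's cap, 105 mm along z from its origin
- jar_2_cap (a point): centre of the top of jar_2's cap, 105 mm along z from its origin
- cradle_a: fixed wooden V-trough for a lying jar: 120 mm long (x), 52 wide (y), side walls 28 high. Origin on the worktop under its centre; x runs from the open mouth (x = -60 mm, facing the robot) to the end stop (inner face x = +50 mm, 42 mm high). The V is 8 mm above the worktop at y = 0 (at the mouth it stops a standing jar's foot) and rises at 40 degrees. Free at the start
- cradle_b: the same kind of cradle as cradle_a, free at the start; the three stand side by side, 55 mm apart, in any order, in front of a 50 mm high back rail. A jar lying in one has its axis 33 mm above the worktop, over y = 0
- cradle_c: the same kind of cradle as cradle_a, already taken by the lying jar
- laid_jar: a third jar of the same kind, already lying in cradle_c; origin at the centre of its base, which is 5 mm inside the mouth
- timer: round kitchen timer, 62 mm across, 46 mm high; origin under its centre
- ramekin: ramekin, 69 mm across, 38 mm high; origin under its centre
- tin: food tin, 58 mm across, 72 mm high; origin under its centre
- salt_shaker: salt shaker, 44 mm across, 90 mm high; origin under its centre
Things that resemble listed ones, but are neither listed nor needed, are in the scene too. Leave any red look-alike of the jar_2 alone.

How it is judged:
At the end, for the whole second after the job is handed in: jar_1 and jar_2 lie at rest in the two free cradles, one in each: cap toward the end stop and within 5 mm of it, both ends of the axis within 7 mm of the trough's middle line and below 44 mm ((((x of jar_1_cap in the frame of cradle_a above 0.045 m and y of jar_1_cap in the frame of cradle_a between -0.007 and 0.007 m and z of each of jar_1_cap, jar_1 in the frame of cradle_a below 0.044 m and y of jar_1 in the frame of cradle_a between -0.007 and 0.007 m) and (x of jar_2_cap in the frame of cradle_b above 0.045 m and y of jar_2_cap in the frame of cradle_b between -0.007 and 0.007 m and z of each of jar_2_cap, jar_2 in the frame of cradle_b below 0.044 m and y of jar_2 in the frame of cradle_b between -0.007 and 0.007 m)) or ((x of jar_1_cap in the frame of cradle_b above 0.045 m and y of jar_1_cap in the frame of cradle_b between -0.007 and 0.007 m and z of each of jar_1_cap, jar_1 in the frame of cradle_b below 0.044 m and y of jar_1 in the frame of cradle_b between -0.007 and 0.007 m) and (x of jar_2_cap in the frame of cradle_a above 0.045 m and y of jar_2_cap in the frame of cradle_a between -0.007 and 0.007 m and z of each of jar_2_cap, jar_2 in the frame of cradle_a below 0.044 m and y of jar_2 in the frame of cradle_a between -0.007 and 0.007 m))) and linear speed of each of jar_1, jar_2 below 0.02 m/s); the robot touches nothing.
It fails at once if jar_1 is lifted: upright with the centre of its underside more than 15 mm up, or in any pose more than 60 mm up ((angle between jar_1's own z axis and vertical below 0.35 rad and height (world z) of jar_1 above 0.015 m) or height (world z) of jar_1 above 0.06 m).
It fails at once if jar_2 is lifted: upright with the centre of its underside more than 15 mm up, or in any pose more than 60 mm up ((angle between jar_2's own z axis and vertical below 0.35 rad and height (world z) of jar_2 above 0.015 m) or height (world z) of jar_2 above 0.06 m).
It fails at once if the jar that already lies there is moved more than 20 mm (distance of laid_jar from where it was at the start of the episode above 0.02 m).
It fails at once if the timer, ramekin, tin or salt shaker is moved more than 25 mm (distance of any of timer, ramekin, tin, salt_shaker from where it was at the start of the episode above 0.025 m).
It also fails if it takes over 72 s, if anything falls off the work surface, if the arm or the gripper's body presses on something with over 40 N, if the wrist force passes 120 N, or if a joint passes its speed limit or range.

## Working session

There is one attempt and no reset: what is moved stays moved. The work goes in short steps, Python scripts to look and compute and a tool call to move; the robot and the scene stay as the last step left them, time stands still between calls to the robot, and variables do not carry over. Pictures are saved under pics/ and viewed, about 8 in all and at most 12, crops included, and the job is handed in when it is done.

Besides the shell and the picture viewer there is one more tool, called after "Request:" as name([rows], argument=value, ...), one row to a line, values as JSON. jog_arm: Moves the arm, as the interface text tells. Shift numbers are shares of 20 cm and turn numbers shares of 180 degrees, none past 1 either way. Its arguments: {"type":"object","properties":{"plan":{"type":"array","items":{"type":"object","properties":{"x":{"type":"number","minimum":-1,"maximum":1},"y":{"type":"number","minimum":-1,"maximum":1},"z":{"type":"number","minimum":-1,"maximum":1},"wx":{"type":"number","minimum":-1,"maximum":1},"wy":{"type":"number","minimum":-1,"maximum":1},"wz":{"type":"number","minimum":-1,"maximum":1}}}},"hand":{"type":"number"},"grip_force":{"type":"number"}},"required":["plan"]}

```bash
mkdir -p pics; ls
cat > h.py <<'E'
import numpy as np, cv2
from station import monitor, cams, bot, finder
def shot(n,f):
    im=cams.read_camera(n); cv2.imwrite('pics/'+f,im[:,:,::-1]); return im
def ray(n,uv,z=0.):
    c=cams.get_calibration(n);E=np.array(c['extrinsics']);R,t=E[:3,:3],E[:3,3]
    o=-R.T@t;d=R.T@np.array([(uv[0]-c['cx'])/c['fx'],(uv[1]-c['cy'])/c['fy'],1])
    return o+d*(z-o[2])/d[2]
def proj(n,p):
    c=cams.get_calibration(n);E=np.array(c['extrinsics']);q=E[:3,:3]@np.array(p)+E[:3,3]
    return np.array([c['cx']+c['fx']*q[0]/q[2],c['cy']+c['fy']*q[1]/q[2]])
E
python3 - <<'E'
from h import *
a=shot('top','t0.png');b=shot('side','s0.png')
np.set_printoptions(precision=3,suppress=True)
for n in ('top','side'):
    c=cams.get_calibration(n);E=np.array(c['extrinsics']);print(n,-E[:3,:3].T@E[:3,3],c['fx'])
for n in ('top','side'):
  for k,z in (('jar_1',0),('jar_1_cap',.105),('cradle_a',0),('laid_jar',.033),('timer',0),('ramekin',0),('tin',0),('salt_shaker',0)):
    for r in finder.place_of(n,k)[:5]:
        print(n,k,round(r['confidence'],2),np.round(r['location']),ray(n,r['location'],z))
o=monitor.get_obs();print(o['t'],o['eef_pos'],o['tool_rot'])
E
```

```text
pics
top [ 0.399 -0.007  0.961] 367.7793782831705
side [0.4   0.96  0.739] 492.7483634561639
top jar_1 0.95 [210. 191.] [0.535 0.282 0.   ]
top jar_1 0.95 [393. 175.] [ 0.578 -0.201  0.   ]
top jar_1 0.86 [416. 247.] [ 0.387 -0.256  0.   ]
top jar_1 0.72 [380. 247.] [ 0.387 -0.162  0.   ]
top jar_1 0.63 [439. 226.] [ 0.442 -0.319  0.   ]
top jar_1_cap 0.87 [195. 184.] [0.536 0.286 0.105]
top cradle_a 0.75 [277. 141.] [0.67  0.109 0.   ]
top cradle_a 0.75 [315. 137.] [0.682 0.006 0.   ]
top cradle_a 0.65 [296. 142.] [0.668 0.058 0.   ]
top laid_jar 0.57 [296. 158.] [0.616 0.054 0.033]
top laid_jar 0.45 [318. 135.] [ 0.676 -0.001  0.033]
top laid_jar 0.26 [276. 144.] [0.653 0.106 0.033]
top timer 0.93 [293. 229.] [0.434 0.062 0.   ]
top ramekin 0.86 [239. 217.] [0.466 0.204 0.   ]
top tin 0.76 [344. 234.] [ 0.422 -0.069  0.   ]
top salt_shaker 0.81 [437. 193.] [ 0.53  -0.317  0.   ]
top salt_shaker 0.43 [197. 187.] [0.546 0.317 0.   ]
side jar_1 0.98 [288. 316.] [0.54  0.285 0.   ]
side jar_1 0.91 [345. 187.] [ 0.475 -0.215  0.   ]
side jar_1 0.83 [355. 168.] [ 0.455 -0.323  0.   ]
side jar_1 0.64 [376. 182.] [ 0.388 -0.258  0.   ]
side jar_1 0.59 [308. 185.] [ 0.579 -0.206  0.   ]
side jar_1_cap 0.96 [286. 273.] [0.544 0.276 0.105]
side cradle_a 0.91 [250. 252.] [0.664 0.108 0.   ]
side cradle_a 0.87 [258. 225.] [0.67  0.004 0.   ]
side cradle_a 0.47 [253. 237.] [0.671 0.053 0.   ]
side laid_jar 0.56 [276. 225.] [0.618 0.038 0.033]
side timer 0.86 [347. 250.] [0.442 0.061 0.   ]
side ramekin 0.58 [331. 291.] [0.463 0.202 0.   ]
side tin 0.88 [358. 219.] [ 0.427 -0.066  0.   ]
side salt_shaker 0.57 [330. 169.] [ 0.528 -0.305  0.   ]
0.9 [0.152 0.658 0.231] [0.    0.113 0.994 0.   ]
```

```bash
python3 -c "
import cv2,numpy as np
cv2.imwrite('pics/both.png',cv2.resize(np.vstack([cv2.imread('pics/t0.png')[:, :],cv2.imread('pics/s0.png')]),(480,600)))"
```

```text
(no output)
```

View pics/t0.png

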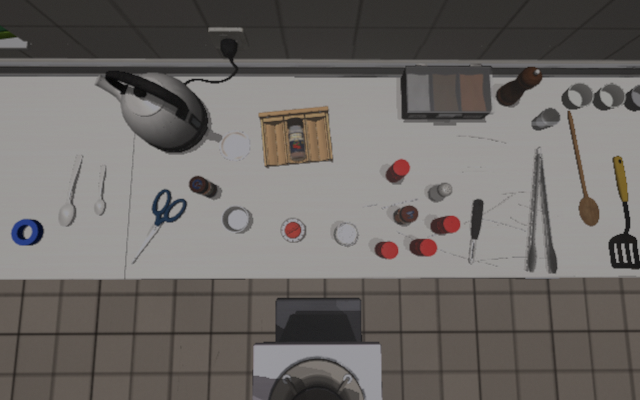

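View pics/s0.png

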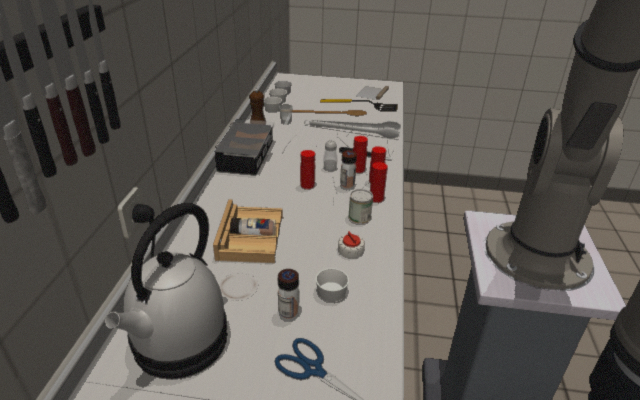

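The top view shows the jars at about px (203,187) and (406,214), the second ringed by red look-alikes. The cradle is at (297,138) with its middle trough taken. Next I measure the cradle's pose.

```bash
python3 -c "
import cv2,numpy as np
t=cv2.imread('pics/t0.png');s=cv2.imread('pics/s0.png')
a=cv2.resize(t[95:180,250:345],None,fx=7,fy=7,interpolation=cv2.INTER_CUBIC)
a=cv2.convertScaleAbs(a,alpha=1.4)
for i in range(0,95,10): cv2.putText(a,str(250+i),(i*7,10),0,.4,(0,255,0));cv2.line(a,(i*7,0),(i*7,594),(0,255,0) ,1) if i%20==0 else 0
for i in range(0,85,10): cv2.putText(a,str(95+i),(0,i*7+5),0,.4,(0,255,0));cv2.line(a,(0,i*7),(664,i*7),(0,255,0),1) if i%20==0 else 0
cv2.imwrite('pics/c1.png',a)"
```

```text
(no output)
```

View pics/c1.png

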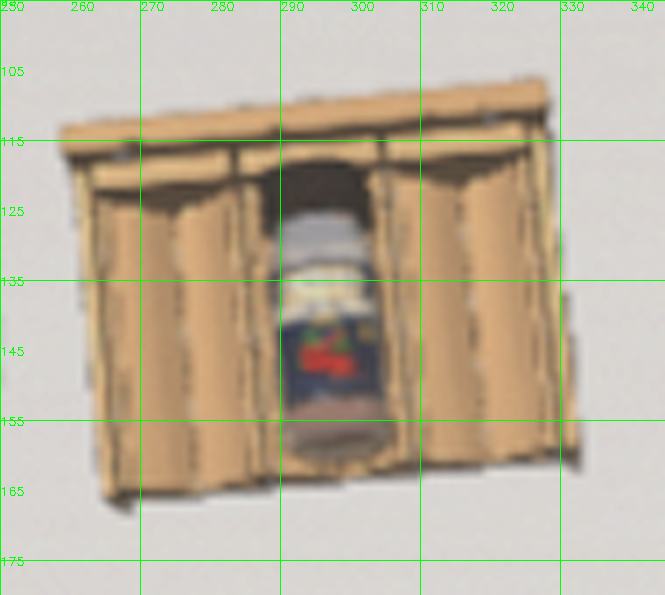

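```bash
cat > fit.py <<'E'
from h import *
from scipy.optimize import least_squares
np.set_printoptions(precision=4,suppress=True)
P=[((-60,81,28),(264.5,165.5)),((-60,-81,28),(332.3,160.3)),((-60,55,8),(278.3,165)),((-60,-55,8),(319.2,161.5)),
 ((50,55,8),(274.6,125.9)),((50,-55,8),(315.7,121.9))]
def w(p,l):
    c,s=np.cos(p[2]),np.sin(p[2]);x,y,z=np.array(l)/1000;return [p[0]+c*x-s*y,p[1]+s*x+c*y,z]
r=least_squares(lambda p:np.concatenate([proj('top',w(p,l))-np.array(u) for l,u in P]),[.668,.056,0.05])
print(r.x,np.degrees(r.x[2]));print(r.fun.reshape(-1,2))
for s in (55,-55):print('cradle',w(r.x,(0,s,0)),'mouth',w(r.x,(-60,s,0)),'jar stand',w(r.x,(-82,s,0)))
# side-view check: overlay
im=cv2.imread('pics/s0.png')
for k,col in (((55),(0,255,0)),(-55,(255,0,0))):
    a=[proj('side',w(r.x,l)) for l in ((-60,k+26,28),(-60,k-26,28),(60,k-26,28),(60,k+26,28))]
    cv2.polylines(im,[np.int32(np.round(np.array(a)*16))],True,col,1,shift=4)
for X,Y in ((.538,.285),(.475,-.215)):
  for z in (0,.105):
    a=[proj('side',(X+.0205*np.cos(t),Y+.0205*np.sin(t),z)) for t in np.linspace(0,6.28,40)]
    cv2.polylines(im,[np.int32(np.round(np.array(a)*16))],True,(255,255,0),1,shift=4)
cv2.imwrite('pics/s1.png',cv2.resize(im[130:340,190:400],None,fx=2.8,fy=2.8))
E
python3 fit.py
```

```text
[0.6654 0.0542 0.0897] 5.139023643293979
[[ 2.5321 -0.469 ]
 [-2.843  -0.757 ]
 [-0.3403  0.7498]
 [ 0.2814  0.5951]
 [ 0.2797 -0.2681]
 [ 0.0872  0.2342]]
cradle [np.float64(0.6604287844951937), np.float64(0.10901924669400166), np.float64(0.0)] mouth [np.float64(0.6006699671383838), np.float64(0.10364488644226562), np.float64(0.0)] jar stand [np.float64(0.5787584007742202), np.float64(0.10167428768329574), np.float64(0.0)]
cradle [np.float64(0.6702817782900432), np.float64(-0.0005385851268164127), np.float64(0.0)] mouth [np.float64(0.6105229609332333), np.float64(-0.005912945378552456), np.float64(0.0)] jar stand [np.float64(0.5886113945690697), np.float64(-0.007883544137522333), np.float64(0.0)]
```

View pics/s1.png

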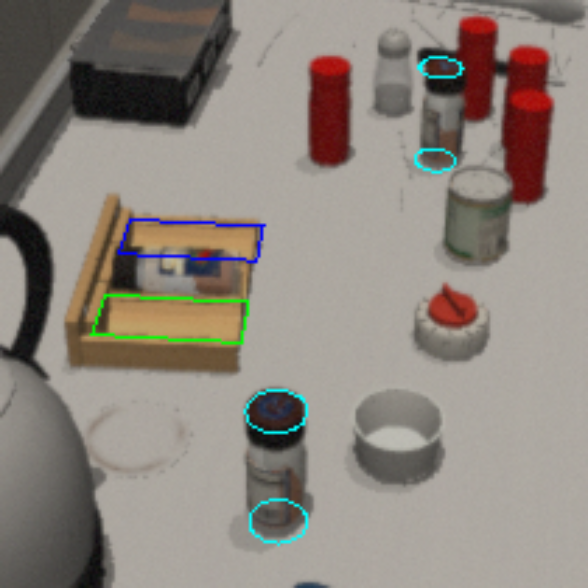

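Request:
jog_arm([
  {"x": -0.4, "y": -0.24, "wz": -0.05},
  {"x": -0.77, "y": -0.46, "wz": -0.1},
  {"x": -0.77, "y": -0.46, "wz": -0.1},
  {"x": -0.77, "y": -0.46, "wz": -0.1},
  {"x": -0.77, "y": -0.46, "wz": -0.1},
  {"x": -0.77, "y": -0.46, "wz": -0.1},
], hand=1, grip_force=20)

```text
invalid input at $.plan[0]: expected keys x, y, z, wx, wy, wz
```

```bash
cat > go.py <<'E'
import sys
from h import *
from scipy.spatial.transform import Rotation as Ro
np.set_printoptions(precision=4,suppress=True)
o=monitor.get_obs();p=np.array(o['eef_pos']);q=o['tool_rot'];R=Ro.from_quat(np.roll(q,-1)).as_matrix()
print(o['t'],p,'yaw of y',np.degrees(np.arctan2(-R[0,1],R[1,1])),'tilt',R[:,2],'F',np.array(o['contact_force']),o['gripper_width'])
a=list(map(float,sys.argv[1:]))
for i in range(0,len(a),3):
    print(a[i:i+3],'units',R.T@(np.array(a[i:i+3])-p)/.2)
E
python3 go.py .538 .285 .231
```

```text
0.9 [0.1518 0.6577 0.2313] yaw of y -12.992857313069024 tilt [ 0.  0. -1.] F [ 0.4919 -0.0665  0.3457] 1.0006766515517214
[0.538, 0.285, 0.231] units [-2.3008 -1.3818  0.0015]
```

Request:
jog_arm([
  {"x": -0.2, "y": -0.12, "z": 0, "wx": 0, "wy": 0, "wz": -0.03},
  {"x": -0.4, "y": -0.24, "z": 0, "wx": 0, "wy": 0, "wz": -0.06},
  {"x": -0.6, "y": -0.36, "z": 0, "wx": 0, "wy": 0, "wz": -0.1},
  {"x": -0.77, "y": -0.46, "z": 0, "wx": 0, "wy": 0, "wz": -0.1},
  {"x": -0.77, "y": -0.46, "z": 0, "wx": 0, "wy": 0, "wz": -0.1},
  {"x": -0.77, "y": -0.46, "z": 0, "wx": 0, "wy": 0, "wz": -0.1},
], hand=1, grip_force=20)

```text
t: 1.4
eef_pos: [0.2862, 0.5297, 0.2317]
tool_rot: [0.001, -0.039, 0.999, -0.001]
contact_force: [-0.1, 0.2, 0.0]
gripper_width: 1.001
```

```bash
python3 go.py .538 .285 .231
```

```text
1.4 [0.2862 0.5297 0.2317] yaw of y 4.507075323924635 tilt [ 0.0022 -0.0012 -1.    ] F [-0.0945  0.1724  0.0269] 1.0010488033380707
[0.538, 0.285, 0.231] units [-1.1588 -1.3186  0.0076]
```

Works as expected. Two more hops, with the yaw trimmed to 5.1°.

Request:
jog_arm([
  {"x": -0.15, "y": -0.17, "z": 0, "wx": 0, "wy": 0, "wz": -0.003},
  {"x": -0.3, "y": -0.34, "z": 0, "wx": 0, "wy": 0, "wz": -0.003},
  {"x": -0.45, "y": -0.51, "z": 0, "wx": 0, "wy": 0, "wz": -0.003},
  {"x": -0.6, "y": -0.68, "z": 0, "wx": 0, "wy": 0, "wz": -0.003},
  {"x": -0.75, "y": -0.85, "z": 0, "wx": 0, "wy": 0, "wz": -0.003},
  {"x": -0.88, "y": -1, "z": 0, "wx": 0, "wy": 0, "wz": -0.003},
  {"x": -0.88, "y": -1, "z": 0, "wx": 0, "wy": 0, "wz": -0.003},
  {"x": -0.88, "y": -1, "z": 0, "wx": 0, "wy": 0, "wz": -0.003},
])

```text
t: 2.07
eef_pos: [0.4818, 0.3394, 0.2326]
tool_rot: [0.002, -0.04, 0.999, -0.002]
contact_force: [0.1, 0.2, 0.1]
gripper_width: 0.998
```

```bash
python3 go.py .538 .285 .231 .538 .285 .05
```

```text
2.0667 [0.4818 0.3394 0.2326] yaw of y 4.557132578664347 tilt [ 0.0046 -0.003  -1.    ] F [0.1335 0.214  0.0949] 0.9980307105544383
[0.538, 0.285, 0.231] units [-0.2582 -0.2936  0.0101]
[0.538, 0.285, 0.05] units [-0.2543 -0.2906  0.915 ]
```

Request:
jog_arm([
  {"x": -0.13, "y": -0.15, "z": 0, "wx": 0, "wy": 0, "wz": -0.003},
  {"x": -0.258, "y": -0.293, "z": 0.02, "wx": 0, "wy": 0, "wz": -0.003},
  {"x": -0.258, "y": -0.293, "z": 0.02, "wx": 0, "wy": 0, "wz": -0.003},
  {"x": -0.258, "y": -0.293, "z": 0.1, "wx": 0, "wy": 0, "wz": -0.003},
  {"x": -0.257, "y": -0.293, "z": 0.25, "wx": 0, "wy": 0, "wz": -0.003},
  {"x": -0.257, "y": -0.292, "z": 0.4, "wx": 0, "wy": 0, "wz": -0.003},
  {"x": -0.256, "y": -0.292, "z": 0.55, "wx": 0, "wy": 0, "wz": -0.003},
  {"x": -0.255, "y": -0.291, "z": 0.7, "wx": 0, "wy": 0, "wz": -0.003},
  {"x": -0.254, "y": -0.291, "z": 0.82, "wx": 0, "wy": 0, "wz": -0.003},
  {"x": -0.254, "y": -0.291, "z": 0.9, "wx": 0, "wy": 0, "wz": -0.003},
  {"x": -0.254, "y": -0.291, "z": 0.9, "wx": 0, "wy": 0, "wz": -0.003},
  {"x": -0.254, "y": -0.291, "z": 0.9, "wx": 0, "wy": 0, "wz": -0.003},
])

```text
t: 3.07
eef_pos: [0.5369, 0.2862, 0.0524]
tool_rot: [0.001, -0.045, 0.999, -0.002]
contact_force: [-0.1, -0.3, -1.0]
gripper_width: 0.999
```

```bash
python3 go.py .538 .285 .05
```

```text
3.0667 [0.5369 0.2862 0.0524] yaw of y 5.172871127828658 tilt [ 0.0029 -0.0033 -1.    ] F [-0.1135 -0.3069 -0.9561] 0.9993707932752135
[0.538, 0.285, 0.05] units [-0.0048 -0.0066  0.0121]
```

Request:
jog_arm([
  {"x": 0, "y": 0, "z": 0, "wx": 0, "wy": 0, "wz": 0},
  {"x": 0, "y": 0, "z": 0, "wx": 0, "wy": 0, "wz": 0},
  {"x": 0, "y": 0, "z": 0, "wx": 0, "wy": 0, "wz": 0},
  {"x": 0, "y": 0, "z": 0, "wx": 0, "wy": 0, "wz": 0},
  {"x": 0, "y": 0, "z": 0, "wx": 0, "wy": 0, "wz": 0},
  {"x": 0, "y": 0, "z": 0, "wx": 0, "wy": 0, "wz": 0},
  {"x": 0, "y": 0, "z": 0, "wx": 0, "wy": 0, "wz": 0},
  {"x": 0, "y": 0, "z": 0, "wx": 0, "wy": 0, "wz": 0},
], hand=-1, grip_force=20)

```text
t: 3.73
eef_pos: [0.5376, 0.2864, 0.0535]
tool_rot: [0.002, -0.045, 0.999, -0.001]
contact_force: [-0.8, -0.7, 7.1]
gripper_width: 0.468
```

```bash
python3 go.py .545 .10 .052 .574 .1012 .052
```

```text
3.7333 [0.5376 0.2864 0.0535] yaw of y 5.149199456259362 tilt [ 0.0043 -0.0024 -1.    ] F [-0.782  -0.7496  7.1123] 0.46770123900308275
[0.545, 0.1, 0.052] units [ 0.047  -0.9317  0.0098]
[0.574, 0.1012, 0.052] units [-0.0979 -0.9387  0.0104]
```

Request:
jog_arm([
  {"x": 0.01, "y": -0.1, "z": 0, "wx": 0, "wy": 0, "wz": 0},
  {"x": 0.02, "y": -0.22, "z": 0, "wx": 0, "wy": 0, "wz": 0},
  {"x": 0.03, "y": -0.34, "z": 0, "wx": 0, "wy": 0, "wz": 0},
  {"x": 0.03, "y": -0.46, "z": 0, "wx": 0, "wy": 0, "wz": 0},
  {"x": 0.03, "y": -0.58, "z": 0.001, "wx": 0, "wy": 0, "wz": 0},
  {"x": 0.03, "y": -0.7, "z": 0.001, "wx": 0, "wy": 0, "wz": 0},
  {"x": 0.02, "y": -0.8, "z": 0.001, "wx": 0, "wy": 0, "wz": 0},
  {"x": 0, "y": -0.88, "z": 0.001, "wx": 0, "wy": 0, "wz": 0},
  {"x": -0.03, "y": -0.935, "z": 0.001, "wx": 0, "wy": 0, "wz": 0},
  {"x": -0.06, "y": -0.937, "z": 0.001, "wx": 0, "wy": 0, "wz": 0},
  {"x": -0.07, "y": -0.938, "z": 0.001, "wx": 0, "wy": 0, "wz": 0},
  {"x": -0.07, "y": -0.938, "z": 0.001, "wx": 0, "wy": 0, "wz": 0},
])

```text
t: 4.73
eef_pos: [0.5691, 0.1025, 0.0538]
tool_rot: [0.002, -0.046, 0.999, -0.001]
contact_force: [0.5, 1.0, -1.7]
gripper_width: 0.472
```

```bash
python3 go.py .5687 .1007 .0535 .5787 .1017 .0535
python3 - <<'E'
from h import *
a=shot('top','t2.png')
b=shot('side','s2.png')
cv2.imwrite('pics/m2.png',np.hstack([cv2.resize(a[90:240,220:370],(400,400)),cv2.resize(b[170:320,190:340],(400,400))])[:,:,::-1])
E
```

```text
4.7333 [0.5691 0.1025 0.0538] yaw of y 5.223980815673749 tilt [ 0.0049 -0.0013 -1.    ] F [ 0.4785  1.019  -1.6618] 0.4715223438788781
[0.5687, 0.1007, 0.0535] units [ 0.003  -0.0089  0.0016]
[0.5787, 0.1017, 0.0535] units [-0.0472 -0.0084  0.0019]
```

View pics/m2.png

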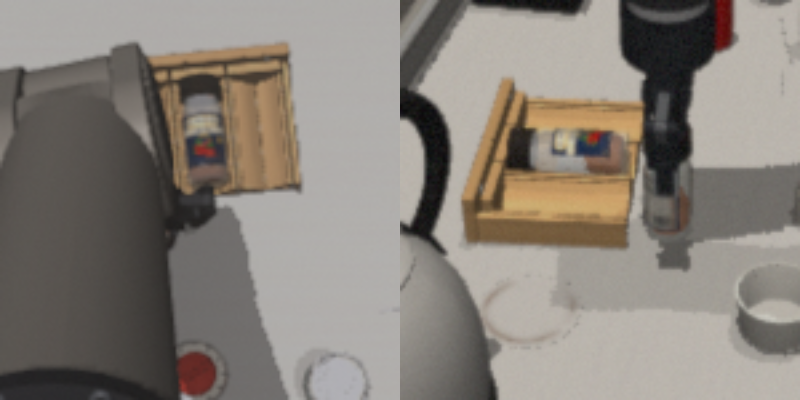

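The jar stands upright in the grip, about 10 mm short of the left trough's mouth. I creep forward until it touches.

Request:
jog_arm([
  {"x": -0.015, "y": -0.008, "z": 0, "wx": 0, "wy": 0, "wz": 0},
  {"x": -0.03, "y": -0.008, "z": 0, "wx": 0, "wy": 0, "wz": 0},
  {"x": -0.045, "y": -0.008, "z": 0, "wx": 0, "wy": 0, "wz": 0},
  {"x": -0.055, "y": -0.008, "z": 0, "wx": 0, "wy": 0, "wz": 0},
  {"x": -0.06, "y": -0.008, "z": 0, "wx": 0, "wy": 0, "wz": 0},
  {"x": -0.06, "y": -0.008, "z": 0, "wx": 0, "wy": 0, "wz": 0},
])

```text
t: 5.33
eef_pos: [0.5806, 0.1022, 0.0537]
tool_rot: [0.002, -0.046, 0.999, -0.001]
contact_force: [0.0, 0.1, -1.8]
gripper_width: 0.472
```

```bash
python3 go.py .5787 .1017 .0535
```

```text
5.3333 [0.5806 0.1022 0.0537] yaw of y 5.268930977365418 tilt [ 0.0041 -0.0017 -1.    ] F [ 0.0467  0.0633 -1.7804] 0.47164937150713576
[0.5787, 0.1017, 0.0535] units [ 0.0095 -0.0014  0.0008]
```

Request:
jog_arm([
  {"x": -0.01, "y": -0.002, "z": 0, "wx": 0, "wy": 0, "wz": 0},
  {"x": -0.02, "y": -0.002, "z": 0, "wx": 0, "wy": 0, "wz": 0},
  {"x": -0.02, "y": -0.002, "z": 0, "wx": 0, "wy": 0, "wz": 0},
])

```text
t: 5.58
eef_pos: [0.5844, 0.102, 0.0536]
tool_rot: [0.002, -0.046, 0.999, -0.001]
contact_force: [-0.6, -0.0, -0.9]
gripper_width: 0.471
```

Request:
jog_arm([
  {"x": 0, "y": 0, "z": 0, "wx": 0, "wy": 0, "wz": 0},
  {"x": 0, "y": 0, "z": 0, "wx": 0, "wy": 0, "wz": 0},
  {"x": 0, "y": 0, "z": 0, "wx": 0, "wy": 0, "wz": 0},
  {"x": 0, "y": 0, "z": 0, "wx": 0, "wy": 0, "wz": 0},
  {"x": 0, "y": 0, "z": 0, "wx": 0, "wy": 0, "wz": 0},
  {"x": 0, "y": 0, "z": -0.1, "wx": 0, "wy": 0, "wz": 0},
  {"x": 0, "y": 0, "z": -0.25, "wx": 0, "wy": 0, "wz": 0},
  {"x": 0, "y": 0, "z": -0.4, "wx": 0, "wy": 0, "wz": 0},
  {"x": 0.1, "y": 0, "z": -0.42, "wx": 0, "wy": 0, "wz": 0},
  {"x": 0.25, "y": 0, "z": -0.42, "wx": 0, "wy": 0, "wz": 0},
  {"x": 0.35, "y": 0, "z": -0.4, "wx": 0, "wy": 0, "wz": 0},
  {"x": 0.35, "y": 0, "z": -0.4, "wx": 0, "wy": 0, "wz": 0},
], hand=1)

```text
t: 6.58
eef_pos: [0.51, 0.095, 0.1327]
tool_rot: [-0.001, -0.046, 0.999, -0.001]
contact_force: [-1.0, -0.2, -1.0]
gripper_width: 0.999
```

```bash
python3 go.py
python3 - <<'E'
from h import *
a=shot('top','t3.png')
b=shot('side','s3.png')
for n,k,z in (('side','jar_1',0),('side','jar_1_cap',.105),('top','jar_1',0)):
    for r in finder.place_of(n,k): 
        w=ray(n,r['location'],z)
        if w[1]>0: print(n,k,r['confidence'],r['location'],w)
cv2.imwrite('pics/m3.png',np.hstack([cv2.resize(a[90:240,220:370],(400,400)),cv2.resize(b[170:320,190:340],(400,400))])[:,:,::-1])
E
```

```text
6.5833 [0.51   0.095  0.1327] yaw of y 5.2856296644484715 tilt [-0.001  -0.0026 -1.    ] F [-1.0116 -0.2114 -0.9515] 0.9991269391337166
side jar_1 0.67 [286.0, 254.2] [0.58065977 0.1008548  0.        ]
side jar_1_cap 0.98 [280.8, 218.4] [0.58975019 0.10644709 0.105     ]
top jar_1 0.53 [279.9, 172.9] [0.58301546 0.09914703 0.        ]
```

View pics/m3.png

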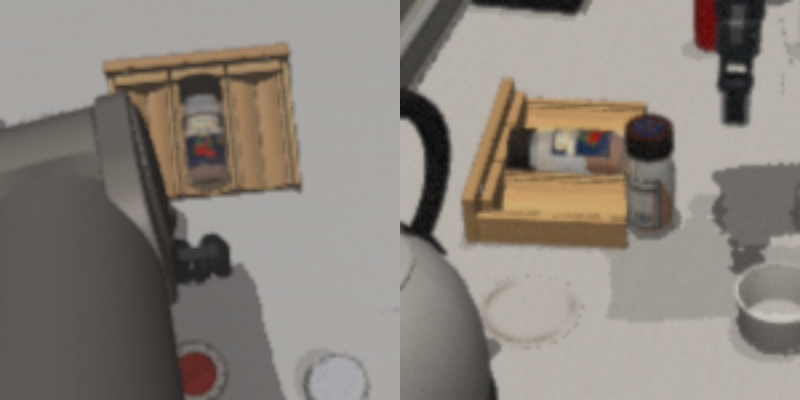

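Request:
jog_arm([
  {"x": 0, "y": 0.002, "z": 0.1, "wx": 0, "wy": 0, "wz": 0},
  {"x": 0, "y": 0.002, "z": 0.2, "wx": 0, "wy": 0, "wz": 0},
  {"x": 0, "y": 0.002, "z": 0.3, "wx": 0, "wy": 0, "wz": 0},
  {"x": 0, "y": 0.002, "z": 0.31, "wx": 0, "wy": 0, "wz": 0},
  {"x": 0, "y": 0.002, "z": 0.31, "wx": 0, "wy": 0, "wz": 0},
  {"x": -0.05, "y": 0.002, "z": 0.31, "wx": 0, "wy": 0, "wz": 0},
  {"x": -0.1, "y": 0.002, "z": 0.31, "wx": 0, "wy": 0, "wz": 0},
  {"x": -0.13, "y": 0.002, "z": 0.31, "wx": 0, "wy": 0, "wz": 0},
  {"x": -0.13, "y": 0.002, "z": 0.31, "wx": 0, "wy": 0, "wz": 0},
], hand=-0.4)

```text
t: 7.58
eef_pos: [0.5449, 0.0991, 0.0729]
tool_rot: [0.004, -0.046, 0.999, -0.001]
contact_force: [0.9, 1.2, 0.2]
gripper_width: 0.299
```

```bash
python3 go.py .5529 .0993 .07 .60 .1036 .07
```

```text
7.5833 [0.5449 0.0991 0.0729] yaw of y 5.229551189703343 tilt [ 0.0083 -0.0007 -1.    ] F [0.9385 1.1851 0.2346] 0.2987305424566157
[0.5529, 0.0993, 0.07] units [-0.04   -0.0025  0.0151]
[0.6, 0.1036, 0.07] units [-0.2765 -0.0026  0.017 ]
```

Now the tipping push, slowly.

Request:
jog_arm([
  {"x": -0.03, "y": -0.002, "z": 0, "wx": 0, "wy": 0, "wz": 0},
  {"x": -0.06, "y": -0.003, "z": 0, "wx": 0, "wy": 0, "wz": 0},
  {"x": -0.09, "y": -0.003, "z": 0, "wx": 0, "wy": 0, "wz": 0},
  {"x": -0.12, "y": -0.003, "z": 0, "wx": 0, "wy": 0, "wz": 0},
  {"x": -0.15, "y": -0.003, "z": 0, "wx": 0, "wy": 0, "wz": 0},
])

```text
t: 8.0
eef_pos: [0.5753, 0.1012, 0.0732]
tool_rot: [0.004, -0.046, 0.999, -0.001]
contact_force: [0.1, -0.1, 0.5]
gripper_width: 0.297
```

```bash
python3 go.py
python3 - <<'E'
from h import *
b=shot('side','s4.png')
cv2.imwrite('pics/m4.png',cv2.resize(b[170:320,190:340],(400,400))[:,:,::-1])
E
```

```text
8.0 [0.5753 0.1012 0.0732] yaw of y 5.230428027315882 tilt [ 0.0081 -0.0007 -1.    ] F [ 0.0595 -0.1359  0.5204] 0.29653439274726673
```

View pics/m4.png

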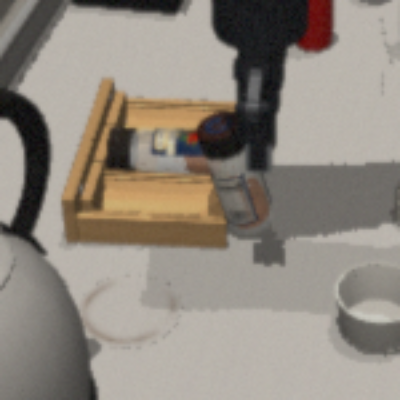

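It is tipping as intended, its foot stopped at the mouth. I keep pushing.

Request:
jog_arm([
  {"x": -0.03, "y": 0, "z": 0, "wx": 0, "wy": 0, "wz": 0},
  {"x": -0.06, "y": 0, "z": 0, "wx": 0, "wy": 0, "wz": 0},
  {"x": -0.09, "y": 0, "z": 0, "wx": 0, "wy": 0, "wz": 0},
  {"x": -0.12, "y": 0, "z": 0, "wx": 0, "wy": 0, "wz": 0},
  {"x": -0.15, "y": 0, "z": 0, "wx": 0, "wy": 0, "wz": 0},
  {"x": -0.15, "y": 0, "z": 0, "wx": 0, "wy": 0, "wz": 0},
  {"x": -0.15, "y": 0, "z": 0, "wx": 0, "wy": 0, "wz": 0},
])

```text
t: 8.63
eef_pos: [0.6068, 0.1041, 0.0736]
tool_rot: [0.005, -0.046, 0.999, -0.001]
contact_force: [0.2, -0.7, -0.6]
gripper_width: 0.297
```

```bash
python3 go.py
python3 - <<'E'
from h import *
b=shot('side','s5.png')
cv2.imwrite('pics/m5.png',cv2.resize(b[170:320,190:340],(400,400))[:,:,::-1])
E
```

```text
8.6333 [0.6068 0.1041 0.0736] yaw of y 5.222815257862755 tilt [ 0.0098 -0.0006 -1.    ] F [ 0.2438 -0.6878 -0.5841] 0.297064364176365
```

View pics/m5.png

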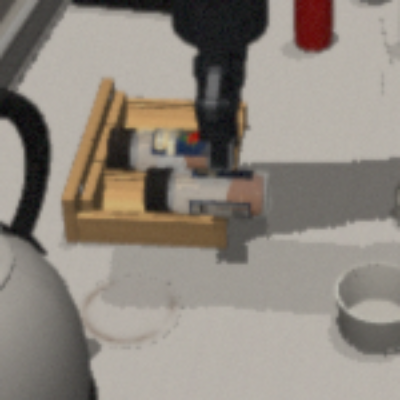

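Request:
jog_arm([
  {"x": 0.05, "y": 0, "z": -0.05, "wx": 0, "wy": 0, "wz": 0},
  {"x": 0.2, "y": 0, "z": -0.08, "wx": 0, "wy": 0, "wz": 0},
  {"x": 0.35, "y": 0, "z": -0.08, "wx": 0, "wy": 0, "wz": 0},
  {"x": 0.5, "y": 0, "z": -0.05, "wx": 0, "wy": 0, "wz": 0},
  {"x": 0.65, "y": 0, "z": 0, "wx": 0, "wy": 0, "wz": 0},
  {"x": 0.7, "y": 0, "z": 0, "wx": 0, "wy": 0, "wz": 0},
  {"x": 0.7, "y": 0, "z": 0, "wx": 0, "wy": 0, "wz": 0},
  {"x": 0.7, "y": 0, "z": 0.1, "wx": 0, "wy": 0, "wz": 0},
  {"x": 0.7, "y": 0, "z": 0.2, "wx": 0, "wy": 0, "wz": 0},
  {"x": 0.7, "y": 0, "z": 0.26, "wx": 0, "wy": 0, "wz": 0},
  {"x": 0.7, "y": 0, "z": 0.26, "wx": 0, "wy": 0, "wz": 0},
], hand=-1)

```text
t: 9.6
eef_pos: [0.4674, 0.0913, 0.0186]
tool_rot: [0.004, -0.046, 0.999, -0.001]
contact_force: [-0.1, 0.4, 1.2]
gripper_width: -0.002
```

```bash
python3 go.py .5349 .0977 .022 .5947 .1031 .022
```

```text
9.6 [0.4674 0.0913 0.0186] yaw of y 5.2319885719637815 tilt [ 0.0074 -0.0014 -1.    ] F [-0.0876  0.4093  1.1526] -0.002259676246580669
[0.5349, 0.0977, 0.022] units [-0.339   0.0013 -0.0143]
[0.5947, 0.1031, 0.022] units [-0.6392  0.0009 -0.0122]
```

Request:
jog_arm([
  {"x": -0.1, "y": 0.001, "z": -0.01, "wx": 0, "wy": 0, "wz": 0},
  {"x": -0.2, "y": 0.001, "z": -0.01, "wx": 0, "wy": 0, "wz": 0},
  {"x": -0.3, "y": 0.001, "z": -0.01, "wx": 0, "wy": 0, "wz": 0},
  {"x": -0.36, "y": 0.001, "z": -0.01, "wx": 0, "wy": 0, "wz": 0},
  {"x": -0.42, "y": 0.001, "z": -0.01, "wx": 0, "wy": 0, "wz": 0},
  {"x": -0.47, "y": 0.001, "z": -0.01, "wx": 0, "wy": 0, "wz": 0},
  {"x": -0.52, "y": 0.001, "z": -0.01, "wx": 0, "wy": 0, "wz": 0},
  {"x": -0.56, "y": 0.001, "z": -0.01, "wx": 0, "wy": 0, "wz": 0},
  {"x": -0.59, "y": 0.001, "z": -0.01, "wx": 0, "wy": 0, "wz": 0},
  {"x": -0.61, "y": 0.001, "z": -0.01, "wx": 0, "wy": 0, "wz": 0},
  {"x": -0.61, "y": 0.001, "z": -0.01, "wx": 0, "wy": 0, "wz": 0},
])

```text
t: 10.52
eef_pos: [0.5897, 0.1027, 0.0216]
tool_rot: [0.004, -0.046, 0.999, -0.001]
contact_force: [0.2, -0.5, -0.2]
gripper_width: 0.001
```

```bash
python3 go.py .5947 .1031 .022
```

```text
10.5167 [0.5897 0.1027 0.0216] yaw of y 5.22464716484634 tilt [ 0.0082 -0.0012 -1.    ] F [ 0.1656 -0.5172 -0.2122] 0.0010137036619736837
[0.5947, 0.1031, 0.022] units [-0.0249 -0.0001 -0.0017]
```

Request:
jog_arm([
  {"x": -0.01, "y": 0, "z": 0, "wx": 0, "wy": 0, "wz": 0},
  {"x": -0.02, "y": 0, "z": 0, "wx": 0, "wy": 0, "wz": 0},
  {"x": -0.025, "y": 0, "z": 0, "wx": 0, "wy": 0, "wz": 0},
  {"x": -0.025, "y": 0, "z": 0, "wx": 0, "wy": 0, "wz": 0},
])

```text
t: 10.85
eef_pos: [0.5948, 0.1032, 0.0216]
tool_rot: [0.004, -0.046, 0.999, -0.001]
contact_force: [0.7, -0.3, 0.0]
gripper_width: -0.0
```

```bash
python3 go.py
python3 - <<'E'
from h import *
b=shot('side','s6.png')
cv2.imwrite('pics/m6.png',cv2.resize(b[170:320,190:340],(450,450),interpolation=cv2.INTER_CUBIC)[:,:,::-1])
E
```

```text
10.85 [0.5948 0.1032 0.0216] yaw of y 5.230605516772149 tilt [ 0.0084 -0.0012 -1.    ] F [ 0.6956 -0.3229  0.0244] -7.880223909865487e-05
```

View pics/m6.png

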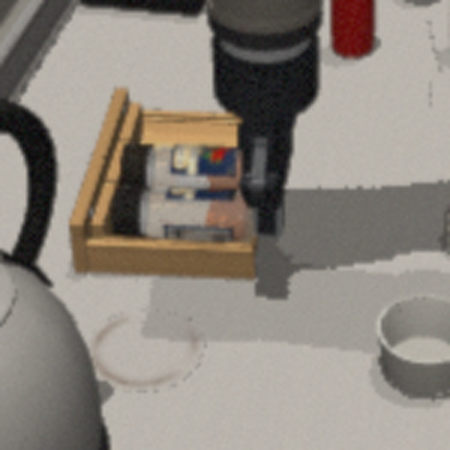

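Request:
jog_arm([
  {"x": -0.01, "y": 0, "z": -0.02, "wx": 0, "wy": 0, "wz": 0},
  {"x": -0.02, "y": 0, "z": -0.02, "wx": 0, "wy": 0, "wz": 0},
  {"x": -0.03, "y": 0, "z": -0.02, "wx": 0, "wy": 0, "wz": 0},
  {"x": -0.03, "y": 0, "z": -0.02, "wx": 0, "wy": 0, "wz": 0},
])

```text
t: 11.23
eef_pos: [0.5993, 0.1033, 0.0256]
tool_rot: [0.002, -0.046, 0.999, -0.001]
contact_force: [-5.2, -0.1, 3.2]
gripper_width: -0.001
```

Request:
jog_arm([
  {"x": -0.015, "y": 0, "z": 0, "wx": 0, "wy": 0, "wz": 0},
  {"x": -0.015, "y": 0, "z": 0, "wx": 0, "wy": 0, "wz": 0},
  {"x": -0.015, "y": 0, "z": 0, "wx": 0, "wy": 0, "wz": 0},
])

```text
t: 11.48
eef_pos: [0.5992, 0.1033, 0.0252]
tool_rot: [-0.001, -0.046, 0.999, -0.001]
contact_force: [-9.1, -0.9, 5.8]
gripper_width: -0.004
```

Request:
jog_arm([
  {"x": 0.05, "y": 0, "z": 0, "wx": 0, "wy": 0, "wz": 0},
  {"x": 0.15, "y": 0, "z": 0, "wx": 0, "wy": 0, "wz": 0},
  {"x": 0.15, "y": 0, "z": -0.15, "wx": 0, "wy": 0, "wz": 0},
  {"x": 0.15, "y": 0, "z": -0.35, "wx": 0, "wy": 0, "wz": 0},
  {"x": 0.15, "y": 0, "z": -0.55, "wx": 0, "wy": 0, "wz": 0},
  {"x": 0.2, "y": 0, "z": -0.75, "wx": 0, "wy": 0, "wz": 0},
  {"x": 0.3, "y": -0.15, "z": -0.85, "wx": 0, "wy": 0, "wz": 0},
  {"x": 0.35, "y": -0.35, "z": -0.85, "wx": 0, "wy": 0, "wz": 0},
  {"x": 0.4, "y": -0.55, "z": -0.85, "wx": 0, "wy": 0, "wz": 0},
  {"x": 0.45, "y": -0.75, "z": -0.85, "wx": 0, "wy": 0, "wz": 0},
  {"x": 0.5, "y": -0.9, "z": -0.85, "wx": 0, "wy": 0, "wz": 0},
  {"x": 0.5, "y": -0.9, "z": -0.85, "wx": 0, "wy": 0, "wz": 0},
], hand=1)

```text
t: 12.48
eef_pos: [0.5147, -0.0928, 0.1966]
tool_rot: [-0.0, -0.04, 0.999, -0.003]
contact_force: [-0.7, -0.3, 0.4]
gripper_width: 0.999
```

```bash
python3 go.py .475 -.215 .19
python3 - <<'E'
from h import *
a=shot('top','t7.png');b=shot('side','s7.png')
for n,k,z in (('side','timer',0),('top','timer',0),('side','jar_1_cap',.033),('side','laid_jar',.033),('side','jar_1',.0)):
    for r in finder.place_of(n,k): print(n,k,r['confidence'],r['location'],ray(n,r['location'],z))
f=dict(interpolation=cv2.INTER_CUBIC)
cv2.imwrite('pics/m7.png',np.hstack([cv2.resize(a[95:180,250:335],(400,400),**f),cv2.resize(b[190:270,205:285],(400,400),**f)])[:,:,::-1])
E
```

```text
12.4833 [ 0.5147 -0.0928  0.1966] yaw of y 4.629617600442126 tilt [-0.0004 -0.0061 -1.    ] F [-0.733  -0.3484  0.4118] 0.9993035821285758
[0.475, -0.215, 0.19] units [ 0.2472 -0.5929  0.0367]
side timer 0.77 [351.8, 249.0] [0.43204633 0.05602055 0.        ]
top timer 0.63 [291.2, 231.6] [0.42800046 0.06766215 0.        ]
top timer 0.62 [237.2, 219.9] [0.45858631 0.20848167 0.        ]
side jar_1_cap 0.6 [224.0, 240.2] [0.72141299 0.11494897 0.033     ]
side laid_jar 0.63 [272.4, 226.9] [0.62389682 0.04666345 0.033     ]
side laid_jar 0.19 [333.1, 168.2] [ 0.51429728 -0.25496091  0.033     ]
side jar_1 0.9 [307.6, 184.6] [ 0.57988562 -0.20701302  0.        ]
side jar_1 0.85 [345.7, 182.6] [ 0.47465401 -0.23703061  0.        ]
side jar_1 0.81 [376.3, 198.3] [ 0.38467045 -0.17109121  0.        ]
side jar_1 0.66 [377.9, 179.9] [ 0.38439542 -0.2684418   0.        ]
side jar_1 0.64 [275.7, 240.8] [0.61457088 0.05656104 0.        ]
side jar_1 0.58 [359.4, 173.5] [ 0.43975585 -0.29492969  0.        ]
```

View pics/m7.png

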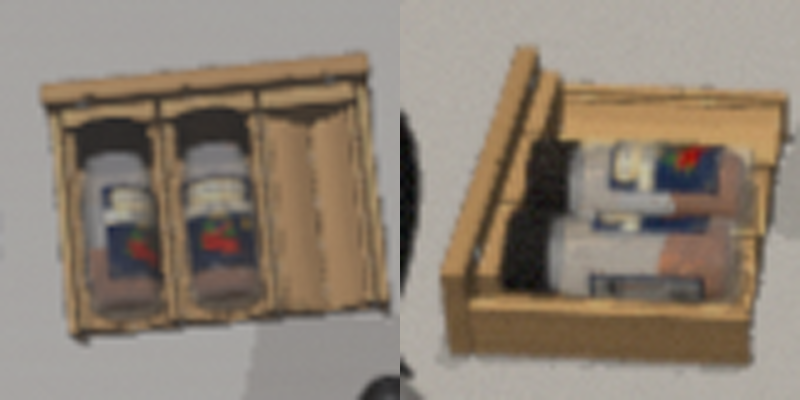

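Jar 1 lies home, matching the laid jar. Now a quick check on jar 2's position.

Run:
```python
from h import *
print(proj('top',(.475,-.215,.105)),proj('top',(.475,-.215,0)))
cams.read_camera('top')
for k in ('jar_2','jar_2_cap'):
    for r in finder.find_in('top',k): print(k,r['confidence'],np.round(r['bbox'],1))
a=cv2.imread('pics/t0.png')[195:230,385:425]
# dark jar cap pixels in the first picture
m=(a.max(2)<75).astype(np.uint8);n,l,s,c=cv2.connectedComponentsWithStats(m)
for i in range(1,n):
    if s[i,4]>15: print('dark',c[i]+[385,195],s[i],ray('top',c[i]+[385,195],.105))
```

```text
[408.81456946 209.839905  ] [399.23673471 213.37619011]
jar_2 0.93 [430.9 216.6  29.1  15.8]
jar_2 0.85 [267.3 120.   15.6  42.7]
jar_2 0.52 [220.9 206.1  31.8  28.9]
jar_2_cap 0.61 [432.8 215.2  25.4  18.4]
dark [410.75862069 212.44827586] [20 11 12 13 87] [ 0.46887904 -0.21935022  0.105     ]
dark [400.43103448 216.56034483] [  9  12  17  17 116] [ 0.45929952 -0.19485515  0.105     ]
```

Request:
jog_arm([
  {"x": 0.08, "y": -0.18, "z": 0, "wx": 0, "wy": 0, "wz": -0.003},
  {"x": 0.17, "y": -0.38, "z": 0, "wx": 0, "wy": 0, "wz": -0.003},
  {"x": 0.262, "y": -0.56, "z": 0, "wx": 0, "wy": 0, "wz": -0.003},
  {"x": 0.262, "y": -0.597, "z": 0, "wx": 0, "wy": 0, "wz": -0.003},
  {"x": 0.262, "y": -0.597, "z": 0, "wx": 0, "wy": 0, "wz": -0.003},
  {"x": 0.262, "y": -0.597, "z": 0.12, "wx": 0, "wy": 0, "wz": -0.003},
  {"x": 0.262, "y": -0.597, "z": 0.27, "wx": 0, "wy": 0, "wz": -0.003},
  {"x": 0.262, "y": -0.597, "z": 0.42, "wx": 0, "wy": 0, "wz": -0.003},
  {"x": 0.262, "y": -0.597, "z": 0.57, "wx": 0, "wy": 0, "wz": -0.003},
  {"x": 0.262, "y": -0.597, "z": 0.68, "wx": 0, "wy": 0, "wz": -0.003},
  {"x": 0.262, "y": -0.597, "z": 0.715, "wx": 0, "wy": 0, "wz": -0.003},
  {"x": 0.262, "y": -0.597, "z": 0.715, "wx": 0, "wy": 0, "wz": -0.003},
])

```text
t: 13.98
eef_pos: [0.4745, -0.2062, 0.0515]
tool_rot: [-0.002, -0.052, 0.999, -0.0]
contact_force: [-0.7, -0.5, -0.3]
gripper_width: 0.999
```

Request:
jog_arm([
  {"x": 0, "y": 0, "z": 0, "wx": 0, "wy": 0, "wz": 0},
  {"x": 0, "y": 0, "z": 0, "wx": 0, "wy": 0, "wz": 0},
  {"x": 0, "y": 0, "z": 0, "wx": 0, "wy": 0, "wz": 0},
  {"x": 0, "y": 0, "z": 0, "wx": 0, "wy": 0, "wz": 0},
  {"x": 0, "y": 0, "z": 0, "wx": 0, "wy": 0, "wz": 0},
  {"x": 0, "y": 0, "z": 0, "wx": 0, "wy": 0, "wz": 0},
  {"x": 0, "y": 0, "z": 0, "wx": 0, "wy": 0, "wz": 0},
  {"x": 0, "y": 0, "z": 0, "wx": 0, "wy": 0, "wz": 0},
], hand=-1, grip_force=20)

```text
t: 14.65
eef_pos: [0.4758, -0.2066, 0.0529]
tool_rot: [-0.001, -0.052, 0.999, -0.001]
contact_force: [0.2, -0.8, 7.3]
gripper_width: 0.472
```

```bash
python3 go.py .52 -.115 .053 .55 -.03 .053 .5775 -.0089 .053
```

```text
14.65 [ 0.4758 -0.2066  0.0529] yaw of y 5.957089368819977 tilt [-0.002  -0.0018 -1.    ] F [ 0.2372 -0.8427  7.2664] 0.4722592793420357
[0.52, -0.115, 0.053] units [-0.2674  0.4324 -0.0017]
[0.55, -0.03, 0.053] units [-0.4607  0.8396 -0.0027]
[0.5775, -0.0089, 0.053] units [-0.6085  0.9302 -0.0032]
```

Request:
jog_arm([
  {"x": -0.06, "y": 0.09, "z": 0, "wx": 0, "wy": 0, "wz": 0.001},
  {"x": -0.13, "y": 0.2, "z": 0, "wx": 0, "wy": 0, "wz": 0.002},
  {"x": -0.2, "y": 0.31, "z": 0, "wx": 0, "wy": 0, "wz": 0.003},
  {"x": -0.27, "y": 0.43, "z": 0, "wx": 0, "wy": 0, "wz": 0.004},
  {"x": -0.33, "y": 0.55, "z": 0, "wx": 0, "wy": 0, "wz": 0.004},
  {"x": -0.39, "y": 0.67, "z": 0, "wx": 0, "wy": 0, "wz": 0.004},
  {"x": -0.45, "y": 0.78, "z": 0, "wx": 0, "wy": 0, "wz": 0.004},
  {"x": -0.5, "y": 0.87, "z": 0, "wx": 0, "wy": 0, "wz": 0.004},
  {"x": -0.55, "y": 0.93, "z": 0, "wx": 0, "wy": 0, "wz": 0.004},
  {"x": -0.59, "y": 0.93, "z": 0, "wx": 0, "wy": 0, "wz": 0.004},
  {"x": -0.608, "y": 0.93, "z": 0, "wx": 0, "wy": 0, "wz": 0.004},
  {"x": -0.608, "y": 0.93, "z": 0, "wx": 0, "wy": 0, "wz": 0.004},
])

```text
t: 15.65
eef_pos: [0.5785, -0.0087, 0.0528]
tool_rot: [-0.0, -0.046, 0.999, -0.001]
contact_force: [0.9, 2.2, 2.8]
gripper_width: 0.471
```

```bash
python3 go.py .5875 -.008 .053 .594 -.0074 .053
```

```text
15.65 [ 0.5785 -0.0087  0.0528] yaw of y 5.238957505078798 tilt [-0.0008 -0.0012 -1.    ] F [0.8688 2.2466 2.8155] 0.4707944141028038
[0.5875, -0.008, 0.053] units [-0.045  -0.0005 -0.001 ]
[0.594, -0.0074, 0.053] units [-0.0776 -0.0005 -0.0011]
```

Request:
jog_arm([
  {"x": -0.015, "y": 0, "z": 0, "wx": 0, "wy": 0, "wz": 0},
  {"x": -0.03, "y": 0, "z": 0, "wx": 0, "wy": 0, "wz": 0},
  {"x": -0.045, "y": 0, "z": 0, "wx": 0, "wy": 0, "wz": 0},
  {"x": -0.055, "y": 0, "z": 0, "wx": 0, "wy": 0, "wz": 0},
  {"x": -0.065, "y": 0, "z": 0, "wx": 0, "wy": 0, "wz": 0},
  {"x": -0.07, "y": 0, "z": 0, "wx": 0, "wy": 0, "wz": 0},
  {"x": -0.07, "y": 0, "z": 0, "wx": 0, "wy": 0, "wz": 0},
])

```text
t: 16.23
eef_pos: [0.5922, -0.0083, 0.0528]
tool_rot: [-0.001, -0.045, 0.999, -0.001]
contact_force: [-3.6, 0.1, 4.3]
gripper_width: 0.47
```

Contact (−3.6 N). I release, lift, and come in behind the jar.

Request:
jog_arm([
  {"x": 0, "y": 0, "z": 0, "wx": 0, "wy": 0, "wz": 0},
  {"x": 0, "y": 0, "z": 0, "wx": 0, "wy": 0, "wz": 0},
  {"x": 0, "y": 0, "z": 0, "wx": 0, "wy": 0, "wz": 0},
  {"x": 0, "y": 0, "z": 0, "wx": 0, "wy": 0, "wz": 0},
  {"x": 0, "y": 0, "z": 0, "wx": 0, "wy": 0, "wz": 0},
  {"x": 0, "y": 0, "z": -0.1, "wx": 0, "wy": 0, "wz": 0},
  {"x": 0, "y": 0, "z": -0.25, "wx": 0, "wy": 0, "wz": 0},
  {"x": 0, "y": 0, "z": -0.4, "wx": 0, "wy": 0, "wz": 0},
  {"x": 0.1, "y": 0, "z": -0.42, "wx": 0, "wy": 0, "wz": 0},
  {"x": 0.25, "y": 0, "z": -0.42, "wx": 0, "wy": 0, "wz": 0},
  {"x": 0.35, "y": 0, "z": -0.4, "wx": 0, "wy": 0, "wz": 0},
  {"x": 0.35, "y": 0, "z": -0.4, "wx": 0, "wy": 0, "wz": 0},
], hand=1)

```text
t: 17.23
eef_pos: [0.518, -0.0153, 0.1323]
tool_rot: [-0.003, -0.045, 0.999, -0.001]
contact_force: [0.1, 0.9, -0.6]
gripper_width: 1.001
```

```bash
python3 go.py .555 -.0109 .072
python3 - <<'E'
from h import *
cams.read_camera('side')
for k,z in (('jar_2',0),('jar_2_cap',.105)):
    for r in finder.place_of('side',k):
        w=ray('side',r['location'],z)
        if abs(w[1])<.06: print(k,r['confidence'],w)
E
```

```text
17.2333 [ 0.518  -0.0153  0.1323] yaw of y 5.117079756073933 tilt [-0.0057 -0.0015 -1.    ] F [ 0.1472  0.9245 -0.5656] 1.0012307820711401
[0.555, -0.0109, 0.072] units [-0.188   0.0057  0.3003]
jar_2 0.91 [ 0.57144111 -0.01380372  0.        ]
jar_2_cap 0.55 [ 0.56919845 -0.01669488  0.105     ]
```

The side view puts the jar at x≈0.571, short of the mouth. So I push it upright and low up to the mouth before tipping it.

Request:
jog_arm([
  {"x": 0.04, "y": 0.005, "z": 0.1, "wx": 0, "wy": 0, "wz": 0},
  {"x": 0.04, "y": 0.005, "z": 0.25, "wx": 0, "wy": 0, "wz": 0},
  {"x": 0.04, "y": 0.005, "z": 0.4, "wx": 0, "wy": 0, "wz": 0},
  {"x": 0.04, "y": 0.005, "z": 0.53, "wx": 0, "wy": 0, "wz": 0},
  {"x": 0.04, "y": 0.005, "z": 0.55, "wx": 0, "wy": 0, "wz": 0},
  {"x": 0.0, "y": 0.005, "z": 0.55, "wx": 0, "wy": 0, "wz": 0},
  {"x": -0.05, "y": 0.005, "z": 0.55, "wx": 0, "wy": 0, "wz": 0},
  {"x": -0.1, "y": 0.005, "z": 0.55, "wx": 0, "wy": 0, "wz": 0},
  {"x": -0.13, "y": 0.005, "z": 0.55, "wx": 0, "wy": 0, "wz": 0},
  {"x": -0.16, "y": 0.005, "z": 0.55, "wx": 0, "wy": 0, "wz": 0},
  {"x": -0.18, "y": 0.005, "z": 0.55, "wx": 0, "wy": 0, "wz": 0},
  {"x": -0.18, "y": 0.005, "z": 0.55, "wx": 0, "wy": 0, "wz": 0},
], hand=-0.4)

```text
t: 18.38
eef_pos: [0.5604, -0.01, 0.0239]
tool_rot: [0.001, -0.045, 0.999, -0.001]
contact_force: [-0.5, -0.2, 0.6]
gripper_width: 0.3
```

```bash
python3 go.py .5627 -.0102 .022
python3 - <<'E'
from h import *
cams.read_camera('side')
for k,z in (('jar_2',0),('jar_2_cap',.105)):
    for r in finder.place_of('side',k):
        w=ray('side',r['location'],z)
        if abs(w[1])<.06: print(k,r['confidence'],w)
E
```

```text
18.3833 [ 0.5604 -0.01    0.0239] yaw of y 5.195876815305641 tilt [ 0.0015 -0.0012 -1.    ] F [-0.5113 -0.1934  0.5714] 0.2996785927131116
[0.5627, -0.0102, 0.022] units [-0.0114 -0.0018  0.0093]
jar_2 0.95 [0.62096113 0.05417567 0.        ]
jar_2 0.66 [ 0.5857101  -0.01129138  0.        ]
jar_2_cap 0.67 [ 0.58934863 -0.00278756  0.105     ]
```

Request:
jog_arm([
  {"x": -0.01, "y": 0, "z": 0, "wx": 0, "wy": 0, "wz": 0},
  {"x": -0.02, "y": 0, "z": 0, "wx": 0, "wy": 0, "wz": 0},
  {"x": -0.025, "y": 0, "z": 0, "wx": 0, "wy": 0, "wz": 0},
  {"x": -0.025, "y": 0, "z": 0, "wx": 0, "wy": 0, "wz": 0},
])

```text
t: 18.87
eef_pos: [0.564, -0.0098, 0.0233]
tool_rot: [-0.0, -0.045, 0.999, -0.001]
contact_force: [-1.0, -0.2, -0.0]
gripper_width: 0.3
```

Request:
jog_arm([
  {"x": 0.06, "y": 0, "z": 0, "wx": 0, "wy": 0, "wz": 0},
  {"x": 0.1, "y": 0, "z": -0.05, "wx": 0, "wy": 0, "wz": 0},
  {"x": 0.1, "y": 0, "z": -0.18, "wx": 0, "wy": 0, "wz": 0},
  {"x": 0.1, "y": 0, "z": -0.25, "wx": 0, "wy": 0, "wz": 0},
  {"x": 0.1, "y": 0, "z": -0.25, "wx": 0, "wy": 0, "wz": 0},
  {"x": 0.06, "y": 0, "z": -0.25, "wx": 0, "wy": 0, "wz": 0},
  {"x": 0.02, "y": 0, "z": -0.25, "wx": 0, "wy": 0, "wz": 0},
  {"x": -0.01, "y": 0, "z": -0.25, "wx": 0, "wy": 0, "wz": 0},
  {"x": -0.04, "y": 0, "z": -0.25, "wx": 0, "wy": 0, "wz": 0},
  {"x": -0.07, "y": 0, "z": -0.25, "wx": 0, "wy": 0, "wz": 0},
])

```text
t: 19.7
eef_pos: [0.5784, -0.0083, 0.0724]
tool_rot: [-0.001, -0.045, 0.999, -0.001]
contact_force: [-0.4, -0.4, -0.0]
gripper_width: 0.302
```

```bash
python3 go.py .6166 -.0054 .073
python3 - <<'E'
from h import *
cams.read_camera('side')
for k,z in (('jar_2',0),('jar_2_cap',.105)):
    for r in finder.place_of('side',k):
        w=ray('side',r['location'],z)
        if abs(w[1])<.06: print(k,r['confidence'],r['location'],w)
E
```

```text
19.7 [ 0.5784 -0.0083  0.0724] yaw of y 5.192619804152188 tilt [-0.0014 -0.0015 -1.    ] F [-0.3978 -0.3516 -0.0304] 0.30212145640431515
[0.6166, -0.0054, 0.073] units [-0.1917 -0.0027 -0.0032]
jar_2 0.88 [273.8, 240.7] [0.61912137 0.05696627 0.        ]
jar_2 0.87 [293.4, 223.3] [ 0.58577028 -0.01979119  0.        ]
jar_2_cap 0.74 [280.0, 189.4] [ 0.6156096  -0.00830391  0.105     ]
```

Cap advanced to x≈0.616 while the base stays at 0.586, so it is tipping on line. I continue.

Request:
jog_arm([
  {"x": -0.03, "y": -0.002, "z": 0, "wx": 0, "wy": 0, "wz": 0},
  {"x": -0.06, "y": -0.002, "z": 0, "wx": 0, "wy": 0, "wz": 0},
  {"x": -0.09, "y": -0.002, "z": 0, "wx": 0, "wy": 0, "wz": 0},
  {"x": -0.12, "y": -0.002, "z": 0, "wx": 0, "wy": 0, "wz": 0},
  {"x": -0.15, "y": -0.002, "z": 0, "wx": 0, "wy": 0, "wz": 0},
  {"x": -0.18, "y": -0.002, "z": 0, "wx": 0, "wy": 0, "wz": 0},
  {"x": -0.19, "y": -0.002, "z": 0, "wx": 0, "wy": 0, "wz": 0},
  {"x": -0.19, "y": -0.002, "z": 0, "wx": 0, "wy": 0, "wz": 0},
])

```text
t: 20.52
eef_pos: [0.6169, -0.0052, 0.0727]
tool_rot: [-0.0, -0.045, 0.999, -0.001]
contact_force: [-0.3, -0.8, -0.3]
gripper_width: 0.3
```

```bash
python3 go.py
python3 - <<'E'
from h import *
b=shot('side','s8.png')
cv2.imwrite('pics/m8.png',cv2.resize(b[170:320,190:340],(400,400))[:,:,::-1])
E
```

```text
20.5167 [ 0.6169 -0.0052  0.0727] yaw of y 5.202379227230374 tilt [-0.0002 -0.0015 -1.    ] F [-0.2878 -0.8234 -0.2747] 0.3000662547418188
```

View pics/m8.png

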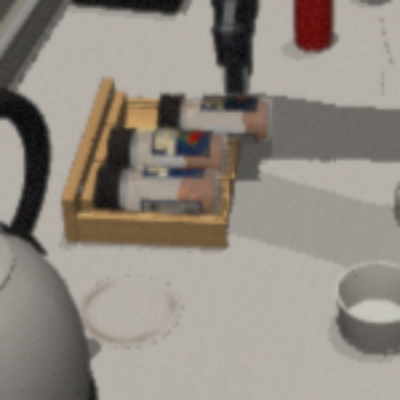

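Jar 2 lies in the right-hand trough with its base sticking out. I go behind it, shut the fingers and push.

Request:
jog_arm([
  {"x": 0.05, "y": 0, "z": -0.05, "wx": 0, "wy": 0, "wz": 0},
  {"x": 0.2, "y": 0, "z": -0.08, "wx": 0, "wy": 0, "wz": 0},
  {"x": 0.35, "y": 0, "z": -0.08, "wx": 0, "wy": 0, "wz": 0},
  {"x": 0.48, "y": 0, "z": -0.05, "wx": 0, "wy": 0, "wz": 0},
  {"x": 0.53, "y": 0, "z": 0, "wx": 0, "wy": 0, "wz": 0},
  {"x": 0.53, "y": 0, "z": 0, "wx": 0, "wy": 0, "wz": 0},
  {"x": 0.53, "y": 0, "z": 0.1, "wx": 0, "wy": 0, "wz": 0},
  {"x": 0.53, "y": 0, "z": 0.2, "wx": 0, "wy": 0, "wz": 0},
  {"x": 0.53, "y": 0, "z": 0.24, "wx": 0, "wy": 0, "wz": 0},
  {"x": 0.53, "y": 0, "z": 0.24, "wx": 0, "wy": 0, "wz": 0},
], hand=-1)

```text
t: 21.4
eef_pos: [0.5103, -0.0149, 0.0234]
tool_rot: [-0.002, -0.045, 0.999, -0.001]
contact_force: [-0.7, 0.4, 0.3]
gripper_width: 0.006
```

```bash
python3 go.py .57 -.0095 .0245 .605 -.0064 .0245 .6115 -.0058 .0245
```

```text
21.4 [ 0.5103 -0.0149  0.0234] yaw of y 5.20534249602802 tilt [-0.0034 -0.0019 -1.    ] F [-0.7033  0.4075  0.253 ] 0.006044992437401001
[0.57, -0.0095, 0.0245] units [-0.2999 -0.0001 -0.0065]
[0.605, -0.0064, 0.0245] units [-0.4756 -0.0005 -0.0072]
[0.6115, -0.0058, 0.0245] units [-0.5082 -0.0005 -0.0073]
```

Request:
jog_arm([
  {"x": -0.08, "y": 0, "z": -0.008, "wx": 0, "wy": 0, "wz": 0},
  {"x": -0.15, "y": 0, "z": -0.008, "wx": 0, "wy": 0, "wz": 0},
  {"x": -0.21, "y": 0, "z": -0.008, "wx": 0, "wy": 0, "wz": 0},
  {"x": -0.26, "y": 0, "z": -0.008, "wx": 0, "wy": 0, "wz": 0},
  {"x": -0.31, "y": 0, "z": -0.008, "wx": 0, "wy": 0, "wz": 0},
  {"x": -0.36, "y": 0, "z": -0.008, "wx": 0, "wy": 0, "wz": 0},
  {"x": -0.4, "y": 0, "z": -0.008, "wx": 0, "wy": 0, "wz": 0},
  {"x": -0.44, "y": 0, "z": -0.008, "wx": 0, "wy": 0, "wz": 0},
  {"x": -0.47, "y": 0, "z": -0.008, "wx": 0, "wy": 0, "wz": 0},
  {"x": -0.49, "y": 0, "z": -0.008, "wx": 0, "wy": 0, "wz": 0},
  {"x": -0.5, "y": 0, "z": -0.008, "wx": 0, "wy": 0, "wz": 0},
  {"x": -0.5, "y": 0, "z": -0.008, "wx": 0, "wy": 0, "wz": 0},
])

```text
t: 22.4
eef_pos: [0.6102, -0.0059, 0.0246]
tool_rot: [-0.002, -0.045, 0.999, -0.001]
contact_force: [-0.1, -0.8, 0.9]
gripper_width: -0.0
```

Request:
jog_arm([
  {"x": -0.01, "y": 0, "z": 0, "wx": 0, "wy": 0, "wz": 0},
  {"x": -0.015, "y": 0, "z": 0, "wx": 0, "wy": 0, "wz": 0},
  {"x": -0.015, "y": 0, "z": 0, "wx": 0, "wy": 0, "wz": 0},
])

```text
t: 22.65
eef_pos: [0.6103, -0.0059, 0.0241]
tool_rot: [-0.004, -0.045, 0.999, -0.001]
contact_force: [-7.0, 0.5, 4.7]
gripper_width: -0.001
```

Firm contact, at the same place relative to the mouth as for jar 1. I back off, rise clear and verify.

Request:
jog_arm([
  {"x": 0.05, "y": 0, "z": 0, "wx": 0, "wy": 0, "wz": 0},
  {"x": 0.15, "y": 0, "z": 0, "wx": 0, "wy": 0, "wz": 0},
  {"x": 0.15, "y": 0, "z": -0.15, "wx": 0, "wy": 0, "wz": 0},
  {"x": 0.2, "y": 0, "z": -0.35, "wx": 0, "wy": 0, "wz": 0},
  {"x": 0.3, "y": -0.1, "z": -0.55, "wx": 0, "wy": 0, "wz": 0},
  {"x": 0.4, "y": -0.25, "z": -0.75, "wx": 0, "wy": 0, "wz": 0},
  {"x": 0.5, "y": -0.4, "z": -0.95, "wx": 0, "wy": 0, "wz": 0},
  {"x": 0.5, "y": -0.6, "z": -1, "wx": 0, "wy": 0, "wz": 0},
  {"x": 0.5, "y": -0.8, "z": -1, "wx": 0, "wy": 0, "wz": 0},
  {"x": 0.5, "y": -1, "z": -1, "wx": 0, "wy": 0, "wz": 0},
  {"x": 0.5, "y": -1, "z": -1, "wx": 0, "wy": 0, "wz": 0},
  {"x": 0.5, "y": -1, "z": -1, "wx": 0, "wy": 0, "wz": 0},
])

```text
t: 23.65
eef_pos: [0.5298, -0.2206, 0.2265]
tool_rot: [-0.003, -0.041, 0.999, -0.003]
contact_force: [0.7, -0.2, -0.4]
gripper_width: -0.001
```

```bash
python3 go.py
python3 - <<'E'
from h import *
a=shot('top','t9.png');b=shot('side','s9.png')
for k in ('timer','ramekin','tin','salt_shaker'):
  for n in ('top','side'):
    for r in finder.place_of(n,k)[:2]: print(n,k,round(r['confidence'],2),np.round(ray(n,r['location'],0),3))
f=dict(interpolation=cv2.INTER_CUBIC)
cv2.imwrite('pics/m9.png',np.hstack([cv2.resize(a[95:180,250:335],(400,400),**f),cv2.resize(b[190:270,205:285],(400,400),**f)])[:,:,::-1])
E
```

```text
23.65 [ 0.5298 -0.2206  0.2265] yaw of y 4.691652345740015 tilt [-0.0061 -0.0058 -1.    ] F [ 0.7086 -0.1682 -0.4364] -0.001351329351737899
top timer 0.92 [0.427 0.067 0.   ]
side timer 0.75 [0.437 0.068 0.   ]
top ramekin 0.85 [0.461 0.202 0.   ]
side ramekin 0.72 [0.462 0.202 0.   ]
top tin 0.55 [ 0.42  -0.065  0.   ]
top tin 0.4 [0.467 0.209 0.   ]
side tin 0.82 [ 0.424 -0.069  0.   ]
top salt_shaker 0.62 [ 0.522 -0.308  0.   ]
top salt_shaker 0.24 [ 0.622 -0.003  0.   ]
side salt_shaker 0.65 [ 0.526 -0.31   0.   ]
```

View pics/m9.png

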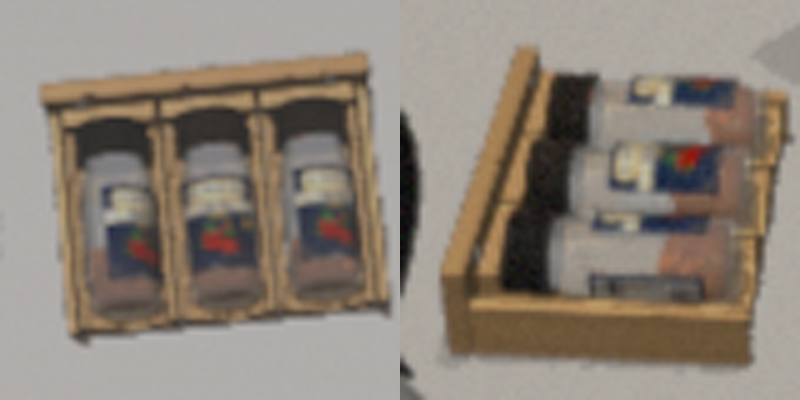

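All three jars lie flat with their caps at the stop, and nothing else has moved by more than about 1 cm, which is within measurement noise. The arm is clear, so I hand in.

```bash
python3 -c "
from station import bot
print(bot.hand_in())"
```

```text
the job is handed in; nothing more can be done
None
```

I laid both jars in the two free troughs, caps first and against the end stops, and handed the job in at about 24 s of the 72 s allowed. I slid each jar upright along the worktop to a trough mouth, tipped it in against the mouth edge, and pushed it with shut fingers until it was blocked, at about 9 N for jar 1 and 7 N for jar 2.

- **Jars:** the last pictures from both cameras show all three jars lying flat, with caps toward the stop and bases level with the jar that was already there. I judged this by eye from the pictures and the blocked pushes. I did not measure the final cap-to-stop gap or the offset from the trough middle as numbers.
- **Other things:** the ramekin, tin and salt shaker read within about 1 cm of their first positions. The timer also read within about 1 cm, but the fingers came down close beside it once, so a light touch is possible.
- **Jar 2 did not reach the mouth in the first slide:** the force reading suggested contact, but the side camera placed it about 19 mm short, so I pushed it low and upright up to the mouth before tipping it.
- **Robot:** the arm was clear of everything at hand-in.

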